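# Level the two-pan balance against a sample jar

### The job

The sealed jar on the balance weighs 600 g. Stand the 500 g weight (the largest of the three steel weights) and the 100 g weight (the smallest) upright side by side on the empty pan, setting them down gently rather than dropping them, so that the beam comes level, and let go. Leave the 200 g (middle) weight where it stands.

Things in the scene. Friction and masses are not known exactly. Their poses are not given: they have to be found in the camera images.
- w_large_center (a point): 500 g weight: plain steel upright cylinder 44 mm in diameter and 42 mm tall with a 24 mm wide knob on top, 60 mm tall in all; loose. The point is on its axis, 30 mm above its underside; z is up its axis. It starts standing on a fixed 6 mm thick blue mat (280 x 100 mm) in a row with the other two weights, about 85 mm apart, in any order.
- w_small_center (a point): 100 g weight: same steel and shape, 25 mm in diameter and 26 mm tall with a 16 mm wide knob on top, 38 mm tall in all; loose. The point is on its axis, 19 mm above its underside. It starts on the same mat.
- w_medium_center (a point): 200 g weight, not needed: same steel and shape, 32 mm in diameter and 32 mm tall with an 18 mm wide knob, 46 mm tall in all; loose. The point is on its axis, 23 mm above its underside. It starts on the same mat.
- pan_floor (a point): Centre of the inner floor of the balance's empty pan: a round steel dish, flat to a radius of 67 mm, its lip 6 mm above the floor and 156 mm across. z is up. The pan stays horizontal and only moves up and down: floor at about 112 mm above the bench at the start (top stop), still there under the 500 g weight alone, sinking softly to 94 mm (level) once 600 g stands anywhere on it.
- beam (a joint): Tilt of the balance beam, rad: 0 is level, negative means the jar's pan is low and the empty pan high (starts at -0.14, its stop), positive means the empty pan is low (stop 0.14). Lightly sprung: 100 g too much or too little takes it to a stop.
- balance: Grey base of the balance, 130 x 360 x 40 mm, fixed; origin under its centre on the bench. The beam runs along its y axis: empty pan centred 130 mm to its -y side, the other pan 130 mm to +y, carrying the jar (84 mm wide, 110 mm tall, white with a blue lid). Halfway between stands a pointer with a 70 mm wide scale plate, up to 165 mm above the bench.
Things that resemble listed ones, but are neither listed nor needed, are in the scene too. What is shaped like the part that bears w_large_center but pink or purple is not meant.

How it is judged:
At the end, for the whole second after the job is handed in: The 500 g and the 100 g weight both stand upright (within 10 degrees) on the floor of the pan that was empty, released, and the beam is at rest within 0.045 rad (about 2.5 degrees, 6 mm at the pan) of level (value of joint beam between -0.045 and 0.045 rad and velocity of joint beam between -0.03 and 0.03 rad/s and horizontal distance between w_large_center and pan_floor below 0.06 m and horizontal distance between w_small_center and pan_floor below 0.066 m and z of w_large_center in the frame of pan_floor between 0.022 and 0.038 m and z of w_small_center in the frame of pan_floor between 0.011 and 0.027 m and angle between each of w_large_center, w_small_center's own z axis and vertical below 0.175 rad); the robot touches nothing.
It fails at once if the 200 g weight is moved more than 30 mm from where it stood (distance of w_medium_center from where it was at the start of the episode above 0.03 m).
It fails at once if the 500 g weight is dropped: over the pan, free of the fingers, it falls faster than 0.6 m/s (a drop of about 18 mm) (horizontal distance between w_large_center and pan_floor below 0.09 m and linear speed of w_large above 0.6 m/s and contact force between the fingers and w_large below 0.05 N).
It fails at once if the 100 g weight is dropped: over the pan, free of the fingers, it falls faster than 0.6 m/s (a drop of about 18 mm) (horizontal distance between w_small_center and pan_floor below 0.09 m and linear speed of w_small above 0.6 m/s and contact force between the fingers and w_small below 0.05 N).
It also fails if it takes over 58 s, if anything falls off the work surface, if the arm or the gripper's body presses on something with over 40 N, if the wrist force passes 120 N, or if a joint passes its speed limit or range.

### The arm

A 6-joint arm with a two-finger parallel gripper is mounted at the origin on the work surface. World frame = base frame: x ahead of the robot, y to its left, z up, the work surface at z = 0. Lengths are in m, angles in rad, forces in N, time in s.
With the tool pointing down it reaches from about 0.325 to 0.775 m from the base axis. Payload 9.3 kg.
Tool frame: the origin (TCP) lies midway between the tips of the shut fingers; the grasp point (between the pads) lies 19 mm behind it; x points along the fingers, y is the direction in which the jaws open and shut, and the axes are right-handed (so a half turn about x gives the same grasp; the last joint's range is limited). The gripper opens to 85 mm and grips with 20 to 120 N. Pads are 22 mm wide; open, the fingers measure 114 mm over their backs; the gripper's body (76 mm by 85 mm) begins 54 mm behind the grasp point. The pads swing forward as they close: fully open they stand 13 mm farther back than shut.
Start: joints at [0.961, 0.259, 0.021, 1.334, 0, 1.418], TCP at [0.243, 0.494, 0.231] pointing down, gripper open.
Joint ranges: [-3.04, 3.04], [-0.91, 1.82], [-1.04, 1.36], [-1.92, 1.95], [-1.52, 1.45], [-3.14, 3.14]. Speed limits (rad/s): [2.22, 2.22, 2.79, 3.14, 3.14, 3.14].

### API

Orientations are given as [roll, pitch, yaw] about the fixed x, y, z axes, in that order (R = Rz(yaw) Ry(pitch) Rx(roll)).
In Python, from bench import robot gives the robot as it stands. Calls block until the motion is done:
- robot.move_to(position, orientation): joint-space move of the TCP to a pose.
- robot.movel(position, rotation=None, v=0.15, guard=None): straight line of the TCP; rotation=None keeps the orientation; v is the mean speed in m/s. With guard (N) it stops when the force on the tool has changed by that much, and returns True; else False.
- robot.goto_joints(angles): joint-space move.
- robot.command_gripper(opening, squeeze=None): finger opening in m; squeeze is the grip in N (None keeps the last); returns when the fingers have stopped.
- robot.sleep(seconds).
- robot.inverse_kinematics(position, orientation): joint angles nearest the present ones, or None.
- robot.sense(): the state.
- robot.snapshot(name): name is "scene" or "top" or "wrist"; returns the picture (384x512x3 uint8, red, green, blue); there is no depth.
- robot.camera_params(name): a dict with "vertical_fov" (degrees; the focal length in pixels is half the picture's height over the tangent of half this angle, whatever the lens; pixels are square), "cx", "cy" (the principal point, pixels), "world_from_camera" (4x4, takes a point from camera to world coordinates). Camera axes: x right, y down, z forward; pixel columns grow to the right and rows downward; lengths in m; the calibration is good to about 2 mm. The wrist camera is an equidistant fisheye: a pixel r from the principal point sees the ray r / f radians off the axis. A picture is of the moment at which its call begins: read the wrist's pose just before it. camera_params takes no time and is no camera call; for the wrist camera it gives the pose at the moment of the call.
A pose or a line that the arm cannot do raises robot.MotionError and nothing moves.
- robot.finish_job(): hands the job in, once; it reports no verdict.
The state is a dict: "clock": time; "joint_positions": joint angles; "qvel": joint speeds; "effort": joint torques, N m; "eef_pos": TCP position; "tcp_rot": TCP orientation; "ft_force": force on the tool from outside, world axes, zero at the start; "torque": the same for the moment, N m; "gripper_width": finger opening in m.
Only numpy, scipy, OpenCV 4.12 (cv2) and the standard library are available. Lean on these libraries where they do the work, as an engineer would, in place of code of your own. Each camera call takes 0.05 s, during which the arm holds its last target. There are 200 camera calls.

## Working session

There is one attempt and no reset: what is moved stays moved. The work goes in short steps, each a Python script; the robot and the scene stay as the last script left them, time stands still between calls to the robot, and variables do not carry over. Pictures are saved under pics/ and viewed, about 8 in all and at most 12, crops included, and the job is handed in when it is done.

```bash
mkdir -p pics
python3 - <<'E'
from bench import robot
import cv2,numpy as np
a=robot.snapshot("scene");b=robot.snapshot("top");
for n,i in(("scene",a),("top",b)): cv2.imwrite(f"pics/{n}0.png",i[:,:,::-1])
cv2.imwrite("pics/s0b.png",cv2.resize(a[:,:,::-1],(800,600),interpolation=cv2.INTER_CUBIC))
cv2.imwrite("pics/t0b.png",cv2.resize(b[:,:,::-1],(800,600),interpolation=cv2.INTER_CUBIC))
for n in("scene","top"):
  p=robot.camera_params(n);print(n,p["vertical_fov"],p["cx"],p["cy"],np.round(p["world_from_camera"],3).tolist())
print(robot.sense()["clock"])
E
```

```text
scene 56.75168713019458 257.6740648228435 195.52800148891552 [[0.366, 0.599, -0.712, 1.049], [0.93, -0.219, 0.295, -0.347], [0.021, -0.771, -0.637, 0.542], [0.0, 0.0, 0.0, 1.0]]
top 56.071720455372486 256.18184958222156 189.2396007461046 [[-0.017, -0.987, 0.159, 0.384], [-1.0, 0.015, -0.015, -0.116], [0.013, -0.159, -0.987, 0.888], [0.0, 0.0, 0.0, 1.0]]
0.1
```

View pics/s0b.png

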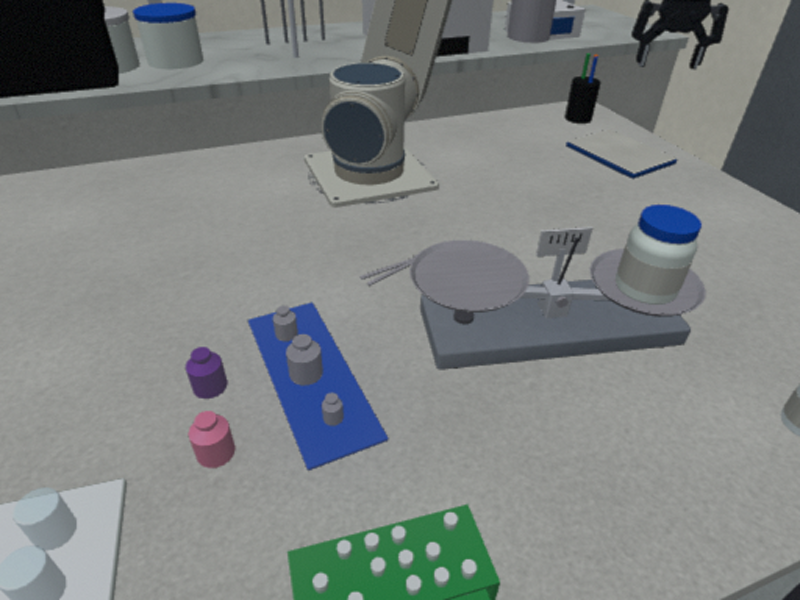

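View pics/t0b.png

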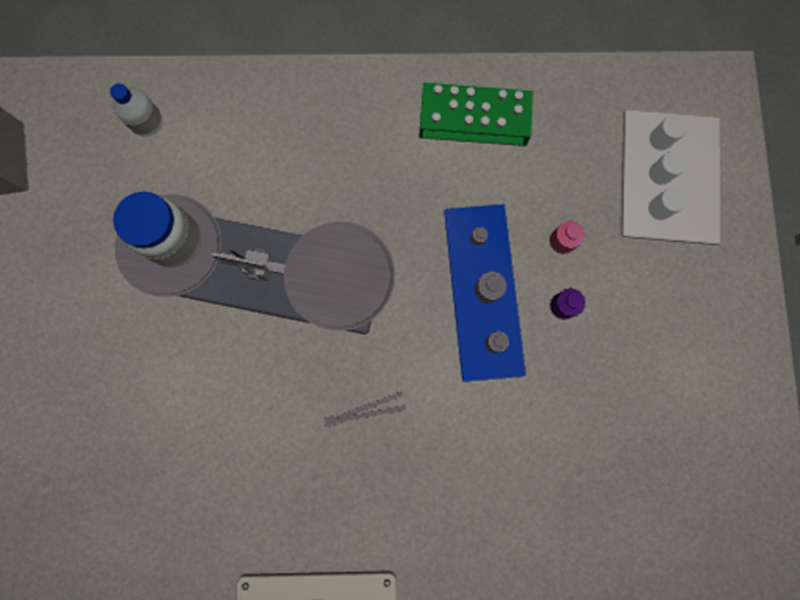

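The scene view shows the row on the mat as medium (285,322), large (304,360) and small (332,410). In the top view the same weights are at (498,342), (491,286) and (480,235), and the empty pan is around (338,275). I'll enlarge these areas to read points for triangulation.

Run:
```python
import cv2,numpy as np
s=cv2.imread("pics/scene0.png");t=cv2.imread("pics/top0.png")
f=lambda i,x,y,w,h,k:cv2.resize(i[y:y+h,x:x+w],None,fx=k,fy=k,interpolation=cv2.INTER_CUBIC)
A=f(s,150,180,100,100,4) ;B=f(t,280,125,66,100,6)
cv2.imwrite("pics/c1.png",np.hstack([f(s,160,190,65,97,6),B[:582]]))
cv2.imwrite("pics/c2.png",np.hstack([f(s,255,145,95,100,4),f(t,175,135,95,100,4)]))
```

```text
(no output)
```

View pics/c1.png

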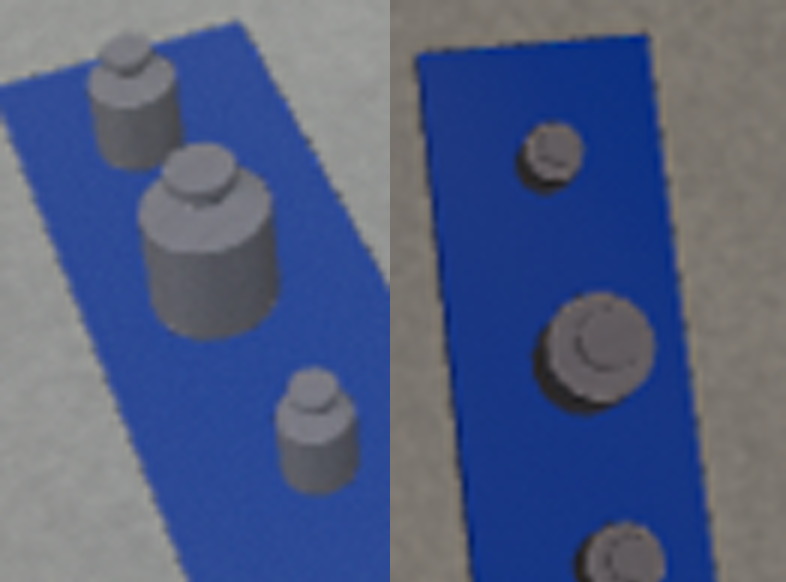

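View pics/c2.png

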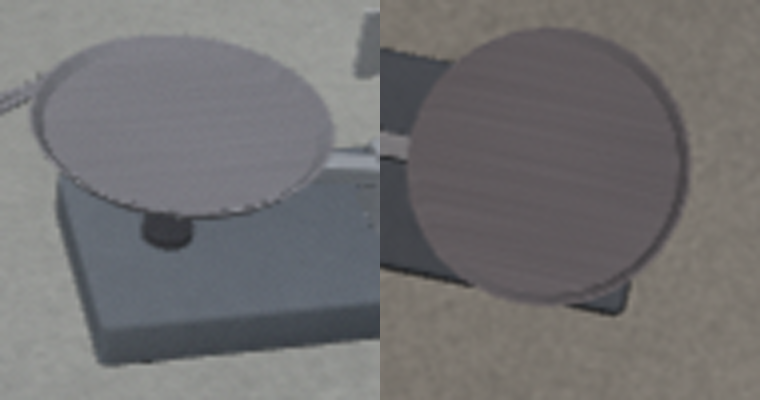

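Crop c1 gives the knob-top centres. In the scene half they are medium (127,51), large (200,167) and small (313,384). In the top half they are (247,553), (217,338) and (165,148). Crop c2 gives the pan-rim centre as (182,126) in the scene half and (168,165) in the top half. Next I'll triangulate these.

```bash
cat > h.py <<'E'
from bench import robot
import numpy as np,cv2
def ray(n,u,v):
    p=robot.camera_params(n);f=192/np.tan(np.radians(p["vertical_fov"]/2));T=np.array(p["world_from_camera"])
    d=T[:3,:3]@[(u-p["cx"])/f,(v-p["cy"])/f,1];return T[:3,3],d/np.linalg.norm(d)
def tri(rs):
    A=[np.eye(3)-np.outer(d,d) for o,d in rs]
    x=np.linalg.solve(sum(A),sum(a@r[0] for a,r in zip(A,rs)))
    return x,[np.linalg.norm(a@(x-r[0])) for a,r in zip(A,rs)]
E
python3 - <<'E'
from h import *
def px(x,y,ox,oy,k): return (x+.5)/k-.5+ox,(y+.5)/k-.5+oy
P={}
for n,s,t,z in (("med",(127,51),(247,553),.052),("large",(200,167),(217,338),.066),("small",(313,384),(165,148),.044)):
    rs=[ray("scene",*px(*s,160,190,6)),ray("top",*px(*t,280,125,6))];x,r=tri(rs)
    o,d=rs[1];print(n,x.round(4),np.round(r,4),"top@z",(o+d*(z-o[2])/d[2]).round(4),"scene@z",(rs[0][0]+rs[0][1]*(z-rs[0][0][2])/rs[0][1][2]).round(4))
rs=[ray("scene",*px(182,126,255,145,4)),ray("top",*px(168,165,175,135,4))];print("pan",*tri(rs))
s=robot.sense();print(s["tcp_rot"],s["gripper_width"],s["ft_force"])
q=s["joint_positions"]
for x in ([.50,-.37,.1],[.41,-.37,.1],[.42,-.1,.15],[.5,-.1,.15]):
  for w in (1.5708,-1.5708,0):
    for o in ([np.pi,0,w],[0,np.pi/2,w]):
      r=robot.inverse_kinematics(x,o);print(x,np.round(o,2),None if r is None else np.round(r,2))
E
```

```text
med [ 0.4516 -0.2777  0.0517] [0.0009 0.0009] top@z [ 0.4514 -0.2786  0.052 ] scene@z [ 0.4524 -0.2769  0.052 ]
large [ 0.5339 -0.2686  0.0646] [0.0003 0.0003] top@z [ 0.5337 -0.2681  0.066 ] scene@z [ 0.5353 -0.2691  0.066 ]
small [ 0.6164 -0.2553  0.0418] [0.0004 0.0004] top@z [ 0.6159 -0.2545  0.044 ] scene@z [ 0.6181 -0.2561  0.044 ]
pan [ 0.53971162 -0.04278734  0.11200792] [np.float64(0.0002879303517914461), np.float64(0.0002879303517913016)]
[-1.72455682  1.56960404 -2.18136859] 0.08571301032223838 [0.32344414 0.42157388 0.35349223]
[0.5, -0.37, 0.1] [3.14 0.   1.57] None
[0.5, -0.37, 0.1] [0.   1.57 1.57] [-0.77  0.44 -0.04  1.09  0.   -2.34]
[0.5, -0.37, 0.1] [ 3.14  0.   -1.57] [-0.32  0.89 -0.9  -1.79 -1.26 -3.14]
[0.5, -0.37, 0.1] [ 0.    1.57 -1.57] [-0.77  0.44 -0.04  1.09  0.    0.8 ]
[0.5, -0.37, 0.1] [3.14 0.   0.  ] None
[0.5, -0.37, 0.1] [0.   1.57 0.  ] [-0.77  0.44 -0.04  1.09  0.   -0.77]
[0.41, -0.37, 0.1] [3.14 0.   1.57] None
[0.41, -0.37, 0.1] [0.   1.57 1.57] [-0.89  0.33 -0.22  1.02  0.   -2.46]
[0.41, -0.37, 0.1] [ 3.14  0.   -1.57] None
[0.41, -0.37, 0.1
[... 203 characters left out ...]
  1.57] None
[0.42, -0.1, 0.15] [0.   1.57 1.57] [-0.43  0.1  -0.39  1.08  0.   -2.  ]
[0.42, -0.1, 0.15] [ 3.14  0.   -1.57] [ 0.25  0.82 -0.49  1.83 -1.32  0.  ]
[0.42, -0.1, 0.15] [ 0.    1.57 -1.57] [-0.43  0.1  -0.39  1.08  0.    1.14]
[0.42, -0.1, 0.15] [3.14 0.   0.  ] None
[0.42, -0.1, 0.15] [0.   1.57 0.  ] [-0.43  0.1  -0.39  1.08  0.   -0.43]
[0.5, -0.1, 0.15] [3.14 0.   1.57] None
[0.5, -0.1, 0.15] [0.   1.57 1.57] [-0.36  0.23 -0.23  1.11  0.   -1.93]
[0.5, -0.1, 0.15] [ 3.14  0.   -1.57] None
[0.5, -0.1, 0.15] [ 0.    1.57 -1.57] [-0.36  0.23 -0.23  1.11  0.    1.21]
[0.5, -0.1, 0.15] [3.14 0.   0.  ] None
[0.5, -0.1, 0.15] [0.   1.57 0.  ] [-0.36  0.23 -0.23  1.11  0.   -0.36]
```

The triangulated knob tops are at z = 52, 65 and 42 mm, against 52, 66 and 44 expected. Spacing is about 83 mm and the rays miss by under 1 mm. The pan centre is about (0.540, -0.043). These agree, so I'll grasp the large weight with the jaws across the row (yaw about 0.13), passing high over the jar.

```bash
cat >> h.py <<'E'
Y=.135;O=[0,np.pi/2,Y]
U=np.array([np.cos(Y),np.sin(Y)]);PAN=np.array([.540,-.043])
def st(m):
    s=robot.sense();print(m,round(s["clock"],2),np.round(s["eef_pos"],4),np.round(s["ft_force"],2),"w",round(s["gripper_width"],4))
E
python3 - <<'E'
from h import *
p=np.array(robot.sense()["eef_pos"]);robot.movel([p[0],p[1],.32],v=.25)
x,y=.534,-.2685
robot.move_to([x,y,.20],O);st("hover")
robot.command_gripper(.085)
print(robot.movel([x,y,.03],v=.15,guard=8));print(robot.movel([x,y,.011],v=.04,guard=6));st("down")
robot.command_gripper(.03,40);st("grip")
print(robot.movel([x,y,.06],v=.08));st("lift")
cv2.imwrite("pics/w1.png",robot.snapshot("wrist")[:,:,::-1])
E
```

```text
hover 3.51 [ 0.5343 -0.2678  0.2002] [-0.48  0.38 -0.76] w 0.0856
False
False
down 5.63 [ 0.534  -0.2685  0.0109] [ 0.08 -0.47  0.39] w 0.085
grip 6.1 [ 0.5341 -0.2685  0.0114] [-1.28  0.52  4.55] w 0.0429
False
lift 6.87 [ 0.5337 -0.2683  0.0595] [ 0.04  0.18 -5.57] w 0.0431
```

View pics/w1.png

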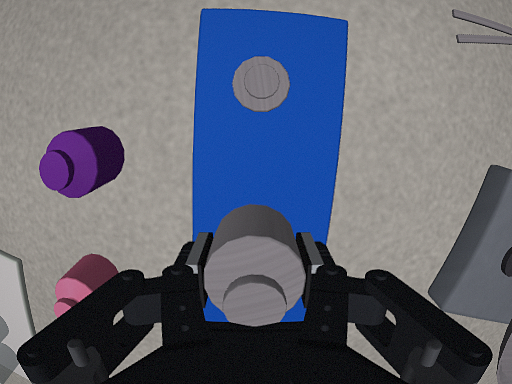

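The wrist picture shows the large weight held upright between the pads at (255,265). The medium weight at (261,83) is undisturbed. The tool force reads about 5 N and the width 43 mm, both as expected. Next I'll place it on the near side of the pan.

Run:
```python
from h import *
robot.movel([.534,-.2685,.20],v=.25)
x,y=PAN-.028*U
robot.move_to([x,y,.20],O);robot.movel([x,y,.135],v=.12);robot.sleep(.2);st("above")
print(robot.movel([x,y,.110],v=.02,guard=2.0));st("touch")
robot.sleep(.2);st("touch2")
cv2.imwrite("pics/s1.png",cv2.resize(robot.snapshot("scene")[120:260,200:400,::-1],(800,560),interpolation=cv2.INTER_CUBIC))
```

```text
above 9.41 [ 0.5127 -0.0469  0.1358] [ 0.63  0.41 -4.51] w 0.0429
True
touch 10.26 [ 0.5121 -0.0468  0.1169] [2.7  0.13 0.53] w 0.0431
touch2 10.46 [ 0.512  -0.0467  0.1169] [ 2.9  -0.95  1.24] w 0.0433
```

View pics/s1.png

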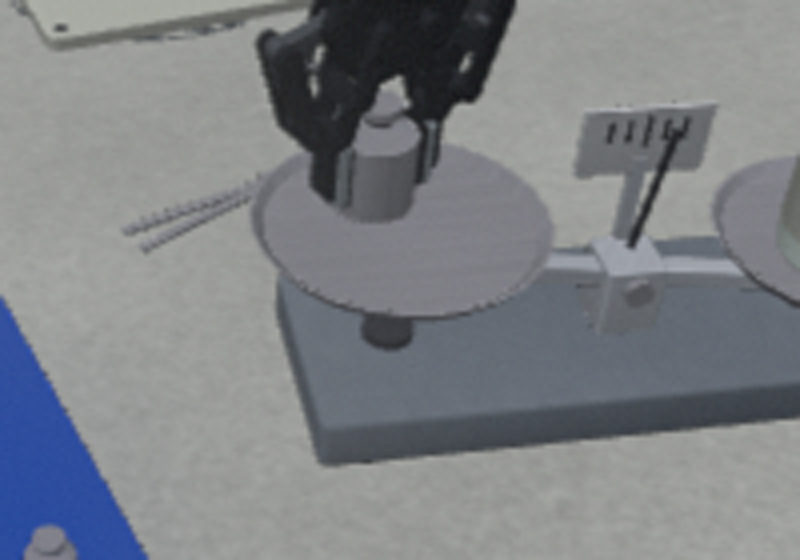

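Contact came at TCP z = 0.117, as predicted. The picture shows the weight at (378,180), upright and well inside the pan. I'll release it and fetch the small weight.

Run:
```python
from h import *
p=robot.sense()["eef_pos"]
robot.command_gripper(.07);st("rel")
robot.movel([p[0],p[1],.24],v=.15)
x,y=.617,-.2555
robot.command_gripper(.06)
robot.move_to([x,y,.15],O)
print(robot.movel([x,y,.03],v=.12,guard=8));print(robot.movel([x,y,.008],v=.03,guard=5));st("down")
robot.command_gripper(.012,25);st("grip")
robot.movel([x,y,.06],v=.08);st("lift")
a=robot.snapshot("wrist")[:,:,::-1];b=robot.snapshot("scene")[120:310,140:393,::-1]
cv2.imwrite("pics/w2.png",np.hstack([a[100:,56:456],cv2.resize(b,(379,284))]))
```

```text
rel 10.89 [ 0.5111 -0.0465  0.1164] [ 0.11 -0.25  0.29] w 0.0702
False
False
down 15.15 [ 0.6171 -0.2556  0.0081] [0.81 0.05 0.28] w 0.06
grip 15.56 [ 0.6171 -0.2556  0.0083] [-2.33  0.85  2.4 ] w 0.024
lift 16.36 [ 0.6167 -0.2554  0.0596] [-0.16 -0.09 -1.15] w 0.0239
```

View pics/w2.png

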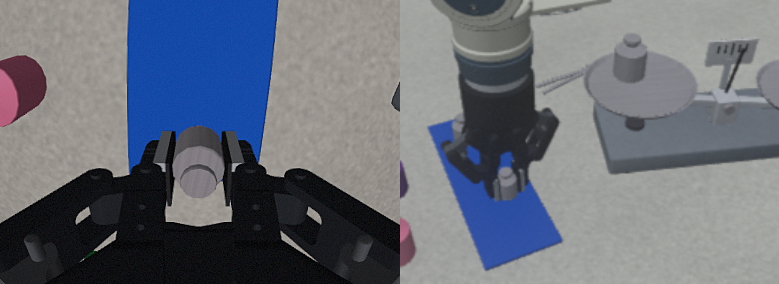

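The small weight is held upright (reading 24 mm wide and about 1.1 N), and the large one stands on the pan at (630,60) in the scene half. I'll place the small one on the far side and follow the pan down softly.

Run:
```python
from h import *
robot.movel([.617,-.2555,.20],v=.25)
x,y=PAN+.034*U
robot.move_to([x,y,.23],O);robot.movel([x,y,.13],v=.12);robot.sleep(.2);st("above")
print(robot.movel([x,y,.113],v=.03,guard=3));st("touch")
print(robot.movel([x,y,.100],v=.02,guard=3.5));robot.sleep(.3);st("low")
robot.command_gripper(.04);robot.sleep(.5);st("rel")
robot.movel([x,y,.25],v=.12);robot.sleep(1.5)
p=robot.sense()["eef_pos"];robot.move_to([.45,-.3,.3],O);st("away")
b=robot.snapshot("scene")[110:260,190:400,::-1];t=robot.snapshot("top")[110:260,60:300,::-1]
cv2.imwrite("pics/f1.png",np.hstack([cv2.resize(b,(420,300),interpolation=2),cv2.resize(t,(380,300))]))
```

```text
above 19.24 [ 0.574  -0.0385  0.1307] [ 0.1   0.71 -1.06] w 0.0238
False
touch 19.96 [ 0.5737 -0.0384  0.113 ] [ 1.04 -0.48 -0.84] w 0.0237
False
low 21.06 [ 0.5737 -0.0384  0.1001] [0.04 0.22 0.01] w 0.0241
rel 21.86 [ 0.5737 -0.0384  0.1   ] [ 1.13 -0.66 -0.26] w 0.04
away 25.88 [ 0.4504 -0.2993  0.2998] [ 0.17  0.29 -0.57] w 0.0402
```

View pics/f1.png

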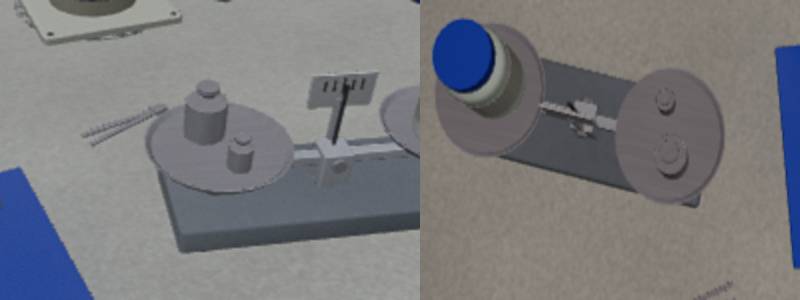

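Both weights stand upright on the pan, at (207,112) and (240,153) in the scene half. The pointer is at mid-scale (346,90). I'll check that nothing is still moving, then hand in.

Run:
```python
from h import *
c=lambda:robot.snapshot("scene")[110:260,190:400].astype(int)
a=c();robot.sleep(1.5);b=c();print("mean/max diff",abs(a-b).mean(),abs(a-b).max());st("end")
robot.finish_job()
```

```text
mean/max diff 1.0140846560846561 12
end 27.58 [ 0.45 -0.3   0.3 ] [ 0.13  0.06 -0.73] w 0.0397
the job is handed in; nothing more can be done
```

I placed the 500 g and 100 g weights upright side by side on the empty pan, released both, and handed the job in at about 27.6 s. The hand-in gives no verdict.

- **Placing:** The 500 g weight went down first and touched the pan at the predicted height. I then lowered the 100 g weight with the pan as it sank to near level before letting go, so neither was dropped.
- **Last checks:** The final scene and top pictures show both weights upright well inside the pan, with the pointer at mid-scale. Two pictures 1.5 s apart differed only by image noise, so the beam is at rest. The arm was parked clear at z = 0.30 m.
- **200 g weight:** I did not touch it. It was still in place after the first grasp, but I did not look at it again at the end.
- **Disagreement:** The pan's lip measured 112 mm high by triangulation, against 118 mm expected. The contact heights of both weights matched a pan floor at 112 mm, so I relied on those. No check failed.

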